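# Set the closet dehumidifier's dial and take off its odd-threaded cap

## Task

Get the closet dehumidifier ready for a new drying cartridge: first turn its dial until the pointer lines up with the raised round stud on the scale. Then unscrew the round cap, which may have an ordinary or a reverse thread (try one way, and if it will not loosen, the other), lift it off, and finish while still holding it still in the gripper, its lower rim at least 80 mm above the top of the dehumidifier; do not put it down. Leave the dial at the stud, and do not shift the vase, flashlight or comb.

Things in the scene. Friction and masses are not known exactly. Their poses are not given: they have to be found in the camera images.
- unit: closet dehumidifier: a white plastic box fixed to the shelf, 150 (x) by 260 (y) by 75 mm high. Origin: centre of its underside; z up. On its flat top (75 mm above the origin) the dial stands at (0, +65) mm and the cap's neck at (0, -65) mm.
- dial (a joint): dial angle in rad, growing clockwise seen from above; at 0 the pointer looks along the unit's +x, at the stud it reads 0.8. No stops in the range used; it stays where it is left and needs under 0.1 N m. Ticks stand every 0.4 rad from -1.6 to 1.6; the stud (steel, 9 mm across, 5 mm high) replaces the tick at 0.8. It starts between -1.0 and 0.2.
- dial_grip (a point): point on the dial's axis at the height to grip, 28 mm above the unit's top. The black dial is a disc of 48 mm diameter, 8 mm high, with an upright grip bar across it, 40 mm long, 12 mm wide, reaching from 8 to 36 mm above the unit's top. This point's x axis runs along the bar towards the pointer.
- pointer (a point): tip of the dial's pointer: the rim of the disc on the pointer's side, 24 mm from the dial's axis, 8 mm above the unit's top. A white line on the bar's top and on the disc shows this side.
- stud (a point): foot of the round steel stud on the scale, 35 mm from the dial's axis, on the unit's top.
- neck (a point): foot of the neck under the cap, on the unit's top, on the cap's axis; 28 mm high, 40 mm across. Turned the wrong way the cap meets a hard stop within 0.15 rad (a 20 N grip slips at 0.3 to 0.5 N m). The loosening way it turns at under 0.15 N m without rising, lifts off after 0.85 rad, and meets an end stop near 1.65 rad, still free. Before that lugs hold it down; pulling over 40 N can jam it.
- cap: loose white plastic screw cap, 16-sided fluted skirt, 50 mm diameter, 38 mm high, about 50 g, open below. Origin: centre of its lower rim, which rests on the unit's top; z up. A grey rib on its top looks along its x. A 20 N grip round the skirt, 24 mm above the rim, is ample. Its short coarse thread is of either hand, differs from run to run and cannot be seen (behaviour: see neck).
- tiers: bystander: two stacked tiers of frosted acrylic, 130 (x) by 180 (y) by 145 mm high, with a steel ring and a glass bead on them; fixed; origin: centre of the underside.
- vase: bystander: black ceramic vase, 96 mm across, 160 mm high; origin: centre of the underside.
- flashlight: bystander: chrome flashlight lying on the shelf, 145 mm long along its x (from -80 to 66 mm), 38 mm across; origin on the shelf under its axis.
- comb: bystander: bamboo comb lying on the shelf, 170 mm long along its x, 40 mm wide, 7 mm thick; origin at its underside.
Things that resemble listed ones, but are neither listed nor needed, are in the scene too. Of the things like the cap, leave any that is brown; of the rest the smaller one is meant.

How it is judged:
By the outcome, as a careful person would: the job done as asked, in the order asked, and still so for the second after the job is handed in, while the arm keeps its last pose, push and grip.
It also fails if it takes over 72 s, if anything falls off the work surface, if the arm or the gripper's body presses on something with over 40 N, if the wrist force passes 120 N, or if a joint passes its speed limit or range.

## Robot

A 6-joint arm with a two-finger parallel gripper is mounted at the origin on the work surface. World frame = base frame: x ahead of the robot, y to its left, z up, the work surface at z = 0. Lengths are in m, angles in rad, forces in N, time in s.
With the tool pointing down it reaches from about 0.375 to 0.9 m from the base axis. Payload 3.1 kg.
Tool frame: the origin (TCP) lies midway between the tips of the shut fingers; the grasp point (between the pads) lies 19 mm behind it; x points along the fingers, y is the direction in which the jaws open and shut, and the axes are right-handed (so a half turn about x gives the same grasp; the last joint's range is limited). The gripper opens to 87 mm and grips with 3 to 60 N. Pads are 19 mm wide; open, the fingers measure 117 mm over their backs; the gripper's body (75 mm by 190 mm) begins 51 mm behind the grasp point.
Start: joints at [1.129, 0.527, 1.433, -0, 1.181, -0.178], TCP at [0.162, 0.604, 0.184] pointing down, gripper open.
Joint ranges: [-3.08, 3.08], [-0.75, 2.2], [0.22, 2.44], [-1.43, 4.57], [0, 2.65], [-2.85, 2.85]. Speed limits (rad/s): [2.79, 2.79, 3.14, 3.14, 3.14, 3.14].

## Interface

Orientations are given as a unit quaternion [x, y, z, w].
In Python, from rig import get_obs, imaging, robot gives the robot as it stands.
- The arm moves only by the shell command python3 -m inch 'ROWS' [FORCE]. ROWS is JSON, a list of rows, each a list of 3 entries, a list of its own where there are three numbers: the finger opening in mm, from 0 to 87, then the shift along the tool's x, y, z in mm, then the turn, a rotation vector about the tool's x, y, z in degrees. In form: [[grip, [dx, dy, dz], [wx, wy, wz]], ...]. A call has 1 to 12 rows; each row shifts and turns the pose as measured when the row begins, along the tool's axes as they then stand; what a row does not reach is not made up. A row lasts 1/8 s, in which the tool goes at most 62.5 mm and 10.7 degrees, less where a joint would pass 70% of its speed; a pose out of reach is approached as far as the arm can. A call with a gripper value outside its range is refused whole. The fingers move at their own pace and stop on an object; FORCE is the grip in N (left out, the last holds). Time passes only in rows, so rows that do not move let the fingers close. It gives the time, the measured TCP pose, the force and the opening at its end, in the units of the state.
- get_obs(): the state, without advancing time (a new reading comes with each control period).
- imaging.camera(name): name is "scene" or "top" or "wrist"; returns the picture (420x560x3 uint8, red, green, blue); there is no depth.
- imaging.camera_params(name): a dict with "camera_matrix" (3x3 intrinsics, pixels), "k1" (the pictures are not rectified: a ray, as slopes to the right and down, at radius r is drawn at 1 + k1 r^2 times it, then the intrinsics apply), "xyz" and "rotation" of the camera in the world. Camera axes: x right, y down, z forward; pixel columns grow to the right and rows downward; lengths in m; the calibration is good to about 2 mm. A picture is of the moment at which its call begins: read the wrist's pose just before it. camera_params takes no time and is no camera call; for the wrist camera it gives the pose at the moment of the call.
- robot.hand_in(): hands the job in, once; it reports no verdict.
Trained networks look in the newest picture that a camera, given by its name, has taken for a name from the list of things; names that differ only in an ending like _2 or _b are one class to them, and where a whole thing is asked for, a point or a joint stands for the part that bears it (a point fixed in the world has none). Each returns a list of dicts, best first, with "confidence" (0 to 1); they miss things now and then, are a little off and sometimes report something else, mostly with a low value. They report only what shows in the picture. A call takes as long as a camera call. They do not tell look-alikes from the thing itself.
- imaging.cut_out(camera, target): "pixels" (420x560 bool, what is visible of it) and "box" ([centre column, centre row, width, height] in pixels, round what is visible of it).
- imaging.tip_of(camera, target): "pixel" ([column, row] in pixels: a listed point, or the origin of a listed thing).
The state is a dict: "time": time; "q": joint angles; "joint_velocities": joint speeds; "joint_torque": joint torques, N m; "position": TCP position; "tool_rot": TCP orientation; "ft_force": force on the tool from outside, world axes, zero at the start; "moment": the same for the moment, N m; "grip_width": finger opening in m.
Only numpy, scipy, OpenCV 4.12 (cv2) and the standard library are available. Lean on these libraries where they do the work, as an engineer would, in place of code of your own. Each camera call takes 0.05 s, during which the arm holds its last target. There are 200 camera calls.

## Working session

There is one attempt and no reset: what is moved stays moved. The work goes in short steps, Python scripts to look and compute and a shell command to move; the robot and the scene stay as the last step left them, time stands still between calls to the robot, and variables do not carry over. Pictures are saved under pics/ and viewed, about 8 in all and at most 12, crops included, and the job is handed in when it is done.

```bash
mkdir -p pics; cat > h.py <<'E'
import numpy as np, cv2
from rig import get_obs, imaging, robot
from scipy.spatial.transform import Rotation as R
def ray(cam,px,P=None):
    P=P or imaging.camera_params(cam); K=np.array(P["camera_matrix"]); k=P["k1"]
    d=np.linalg.inv(K)@np.array([px[0],px[1],1.]); s=d[:2].copy()
    for _ in range(30): s=d[:2]/(1+k*(s@s))
    Rm=np.array(P["rotation"]); 
    if Rm.shape!=(3,3): Rm=R.from_quat(Rm).as_matrix()
    return np.array(P["xyz"]),Rm@np.array([*s,1.])
def onz(cam,px,z,P=None):
    o,d=ray(cam,px,P); return o+d*(z-o[2])/d[2]
def proj(cam,X,P=None):
    P=P or imaging.camera_params(cam); Rm=np.array(P["rotation"]); c=Rm.T@(np.array(X)-np.array(P["xyz"]))
    s=c[:2]/c[2]; s=s*(1+P["k1"]*(s@s)); return (np.array(P["camera_matrix"])@[*s,1])[:2]
def save(img,n): cv2.imwrite("pics/"+n,img[:,:,::-1])
E
python3 - <<'E'
from h import *
a=imaging.camera("top");b=imaging.camera("scene")
save(a,"top0.png");save(b,"scene0.png")
for c in ("top","scene"):
  P=imaging.camera_params(c);print(c,P)
  for t in ("unit","dial_grip","pointer","stud","neck","cap","vase","flashlight","comb","tiers"):
    print(t,[(np.round(d["pixel"],1).tolist(),round(d["confidence"],2)) for d in imaging.tip_of(c,t)][:4])
print(get_obs())
E
```

```text
top {'camera_matrix': array([[454.02544532,   0.        , 292.53336489],
       [  0.        , 454.02544532, 205.49435991],
       [  0.        ,   0.        ,   1.        ]]), 'k1': -0.05005557286333555, 'xyz': array([0.46619599, 0.01042161, 1.20982495]), 'rotation': array([ 0.71344935, -0.69843806,  0.03617517, -0.04319318])}
unit [([273.2, 231.6], 0.82), ([301.3, 147.7], 0.29)]
dial_grip [([241.3, 230.3], 0.71)]
pointer [([245.1, 218.7], 0.63)]
stud [([253.4, 220.6], 0.8)]
neck [([297.7, 230.6], 0.6)]
cap [([351.5, 248.1], 0.93), ([280.6, 287.7], 0.88), ([300.3, 226.6], 0.76)]
vase [([462.5, 232.6], 0.83)]
flashlight [([215.3, 146.4], 0.87)]
comb [([303.3, 149.1], 0.63)]
tiers [([119.8, 227.8], 0.8)]
scene {'camera_matrix': array([[400.60326572,   0.        , 278.61623982],
       [  0.        , 400.60326572, 207.73962465],
       [  0.        ,   0.        ,   1.        ]]), 'k1': -0.1121278251228515, 'xyz': array([ 1.27904544, -0.38812667,  0.91483025]), 'rotation': array([ 0.79924214,  0.47230151, -0.18356138, -0.32318494])}
unit [([291.4, 209.2], 0.83)]
dial_grip [([304.5, 173
[... 347 characters left out ...]
, 0.72)]
{'time': 1.1, 'q': array([ 1.12949165e+00,  5.27492808e-01,  1.43268936e+00,  3.51566500e-05,
        1.18138993e+00, -1.78510837e-01]), 'joint_velocities': array([ 9.57079763e-04, -6.51328156e-05,  3.62041752e-04, -1.97564485e-04,
       -6.40655134e-04,  5.34941682e-04]), 'joint_torque': array([-5.65413884e-04, -4.40027153e+01, -1.76984972e+01,  6.33571786e-02,
        5.03903429e-02, -5.15973568e-05]), 'position': array([0.16232465, 0.60354154, 0.18355622]), 'tool_rot': array([ 0.09265964,  0.70101952, -0.09263878,  0.70100205]), 'ft_force': array([ 0.13012274, -0.32919318,  0.23406828]), 'moment': array([ 0.04758122,  0.04172856, -0.00277149]), 'grip_width': 0.08687068684502099}
```

View pics/top0.png

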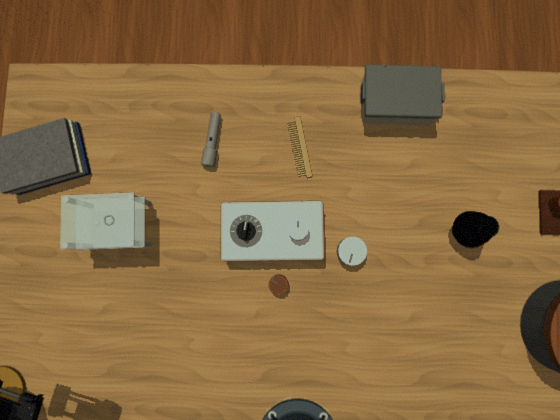

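View pics/scene0.png

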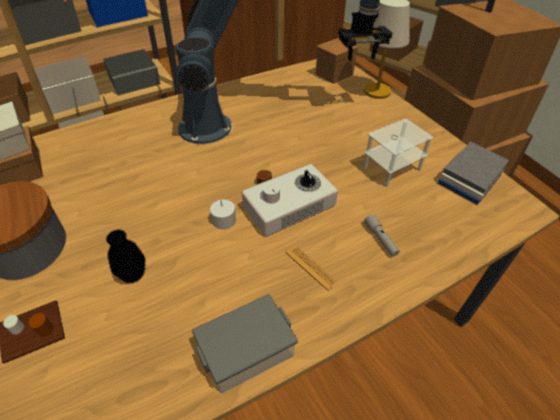

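The top view shows the unit at about (273,231), its dial at (245,229) and the cap on it at (300,231). A larger white look-alike is at (352,251) and a brown one at (279,286). The tiers stand between the arm and the unit.

```bash
sed -i 's/Rm=np.array(P\["rotation"\]); c=/Rm=R.from_quat(P["rotation"]).as_matrix(); c=/' h.py
python3 - <<'E'
from h import *
for n,px,z in (("unit",(273.2,231.6),0),("dialgrip",(241.3,230.3),.103),("dialpic",(246,229),.111),("pointer",(245.1,218.7),.083),("stud",(253.4,220.6),.075),("neck",(297.7,230.6),.075),("cap",(300.3,226.6),.075),("captop",(299.5,231),.113),("tiers",(119.8,227.8),0),("big",(351.5,248.1),0),("brown",(280.6,287.7),0)):
  print(n,onz("top",px,z).round(3))
o=get_obs();P=imaging.camera_params("wrist");T=R.from_quat(o["tool_rot"])
print(T.as_matrix().round(3)); print("cam in tool",T.inv().apply(P["xyz"]-o["position"]).round(3),(T.inv()*R.from_quat(P["rotation"])).as_matrix().round(2),P["camera_matrix"][0,0])
E
```

```text
unit [0.531 0.074 0.   ]
dialgrip [0.527 0.147 0.103]
dialpic [0.53  0.134 0.111]
pointer [0.558 0.141 0.083]
stud [0.554 0.12  0.075]
neck [0.531 0.009 0.075]
cap [0.541 0.003 0.075]
captop [0.528 0.004 0.113]
tiers [0.532 0.488 0.   ]
big [ 0.492 -0.135  0.   ]
brown [0.384 0.051 0.   ]
[[-0.     0.26   0.966]
 [ 0.     0.966 -0.26 ]
 [-1.     0.    -0.   ]]
cam in tool [-0.201  0.    -0.083] [[ 0.   -0.3   0.95]
 [ 1.    0.    0.  ]
 [-0.    0.95  0.3 ]] 362.52197895093065
```

```bash
python3 -m inch '[[87,[-35,0,0],[-5,0,0]],[87,[-35,0,0],[-5,0,0]],[87,[-30,0,0],[-5,0,0]],[87,[0,-50,31],[0,0,0]],[87,[0,-50,31],[0,0,0]],[87,[0,-50,31],[0,0,0]],[87,[0,-50,31],[0,0,0]],[87,[0,-50,31],[0,0,0]],[87,[0,-50,31],[0,0,0]],[87,[0,-50,31],[0,0,0]],[87,[0,-50,31],[0,0,0]],[87,[0,-50,31],[0,0,0]]]'
python3 -m inch '[[87,[0,-50,30],[0,0,0]],[87,[0,-20,10],[0,0,0]],[87,[0,0,0],[0,0,0]]]'
```

```text
time: 2.6
position: [0.4541, 0.1479, 0.2886]
tool_rot: [-0.004, 0.704, 0.008, 0.71]
ft_force: [1.1, 0.4, 0.9]
grip_width: 0.087
time: 2.98
position: [0.4988, 0.0724, 0.289]
tool_rot: [-0.002, 0.703, 0.005, 0.711]
ft_force: [0.5, -0.4, -0.4]
grip_width: 0.0872
```

```bash
python3 - <<'E'
from h import *
P=imaging.camera_params("wrist");a=imaging.camera("wrist");save(a,"w0.png")
print(P["xyz"])
for t,z in (("unit",0),("dial_grip",.103),("pointer",.083),("stud",.075),("neck",.075),("cap",.075)):
  for d in imaging.tip_of("wrist",t): print(t,np.round(d["pixel"],1),round(d["confidence"],2),onz("wrist",d["pixel"],z,P).round(4))
E
```

```text
[0.41369091 0.07105415 0.48926204]
unit [278.7 183.9] 0.91 [0.5298 0.0732 0.    ]
dial_grip [334. 203.] 0.92 [0.5265 0.1345 0.103 ]
pointer [330.8 219.2] 0.74 [0.5524 0.1351 0.083 ]
pointer [335.5 205.5] 0.45 [0.5354 0.1397 0.083 ]
stud [312.  218.5] 0.74 [0.5545 0.1135 0.075 ]
neck [311.8 218.3] 0.5 [0.5542 0.1133 0.075 ]
cap [129.9 152.1] 0.95 [ 0.4759 -0.0983  0.075 ]
cap [265.7  80.2] 0.9 [0.3972 0.0578 0.075 ]
cap [223.4 196.6] 0.73 [0.528  0.0076 0.075 ]
```

View pics/w0.png

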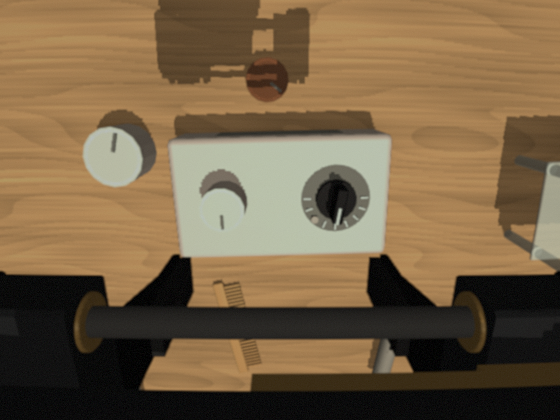

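The wrist view shows the unit's top corners near (172,141), (390,136), (383,254), (182,257). The dial is at (336,200) with its line pointing down to (337,222), the stud is near (313,218), and the right cap is at (223,205). The larger cap is at (115,155) and the brown one at (267,80).

```bash
python3 - <<'E'
from h import *
P=imaging.camera_params("wrist");a=cv2.imread("pics/w0.png")
# unit top: corners
c=[onz("wrist",p,.075,P) for p in ((172,141),(390,136),(383,254),(182,257))]
for x in c: print(x.round(4))
ctr=np.mean(c,0);e=(c[1]-c[0]+c[2]-c[3])[:2];th=np.arctan2(-e[0],e[1]);print("centre",ctr.round(4),"yaw",th)
for y in (.065,-.065): print((ctr[:2]+y*np.array([-np.sin(th),np.cos(th)])).round(4))
crop=a[155:245,195:385];cv2.imwrite("pics/w0c.png",cv2.resize(crop,None,fx=4.2,fy=4.2,interpolation=cv2.INTER_CUBIC))
E
```

```text
[ 0.4625 -0.0462  0.075 ]
[0.4531 0.2009 0.075 ]
[0.5989 0.2079 0.075 ]
[ 0.6064 -0.0444  0.075 ]
centre [0.5302 0.0795 0.075 ] yaw 0.03376953769718243
[0.528  0.1445]
[0.5324 0.0146]
```

View pics/w0c.png

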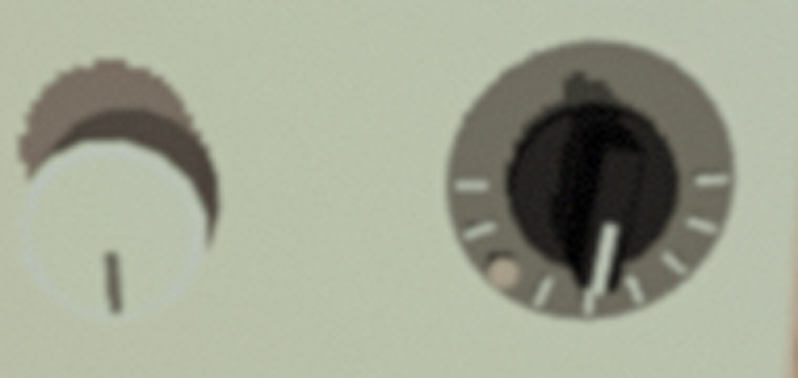

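```bash
python3 - <<'E'
from h import *
P=imaging.camera_params("wrist")
f=lambda u,v,z:onz("wrist",(195+u/4.2-.4,155+v/4.2-.4),z,P)
L=f(472,186,.075);Rr=f(711,180,.075);S=f(504,271,.077);D=f(590,180,.075);T0=f(590,300,.075)
print("L,R",L,Rr,"yaw",-np.arctan2((Rr-L)[0],(Rr-L)[1]));print("disc",D,"stud",S,"r",np.linalg.norm((S-D)[:2]),"T0",T0)
tip=f(592,294,.083);b0=f(609,226,.111);b1=f(601,285,.111)
ang=lambda v:-np.arctan2(v[1],v[0])
print("stud ang",ang(S-D),"tick0",ang(T0-D),"pointer",ang(tip-D),"line",ang(b1-b0),b0,b1,tip)
print("cap",f(115,230,.113))
E
```

```text
L,R [0.52851317 0.10944386 0.075     ] [0.52573349 0.17718678 0.075     ] yaw 0.04100972916358759
disc [0.52625784 0.14278146 0.075     ] stud [0.55309544 0.11943275 0.077     ] r 0.0355727332569635 T0 [0.56231951 0.14505367 0.075     ]
stud ang 0.715991252504246 tick0 -0.0629257784311406 pointer -0.042725563370691465 line 0.06283678932341343 [0.52872363 0.14248671 0.111     ] [0.54505093 0.1414594  0.111     ] [0.55760666 0.14412168 0.083     ]
cap [0.53101329 0.01404817 0.113     ]
```

```bash
python3 -m inch '[[60,[25,23,9],[1,0.6,0]],[60,[25,23,9],[1,0,0]],[60,[40,23,9],[1,0,0]],[60,[40,0,0],[0,0,0]],[50,[20,0,0],[0,0,0]],[40,[0,0,0],[0,0,0]]]' 12
python3 - <<'E'
from h import *
o=get_obs();print(o["position"],R.from_quat(o["tool_rot"]).as_matrix().round(3),o["q"].round(2),o["grip_width"])
P=imaging.camera_params("wrist");a=imaging.camera("wrist");save(a[60:,130:430],"w1.png")
print(P["xyz"])
for t,z in (("dial_grip",.103),("pointer",.083),("stud",.075)):
  for d in imaging.tip_of("wrist",t): print(t,np.round(d["pixel"],1),round(d["confidence"],2),onz("wrist",d["pixel"],z,P).round(4))
E
```

```text
time: 4.08
position: [0.5264, 0.1519, 0.1378]
tool_rot: [0.013, 0.704, -0.009, 0.71]
ft_force: [0.6, -0.7, 0.4]
grip_width: 0.0476
[0.52642996 0.15192599 0.13782417] [[ 0.007  0.031  1.   ]
 [ 0.005  1.    -0.031]
 [-1.     0.005  0.007]] [ 0.07  0.48  1.68  0.01  0.97 -1.47] 0.047602049085697776
[0.44221839 0.15393719 0.33851028]
dial_grip [258.1 229.1] 0.89 [0.5285 0.1376 0.103 ]
pointer [258.5 250.2] 0.85 [0.553  0.1357 0.083 ]
stud [230.1 247.6] 0.79 [0.5536 0.1129 0.075 ]
```

View pics/w1.png

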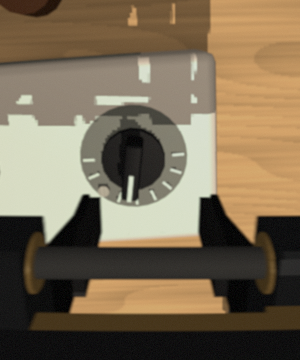

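The closer view shows the scale disc centred near (263,217) in full-frame pixels. The bar's line runs from about (260,235) to (258,259), and the stud is at (234,248).

```bash
python3 - <<'E'
from h import *
P=imaging.camera_params("wrist")
f=lambda u,v,z:onz("wrist",(130+u,60+v),z,P).round(4)
print("disc",f(134,157,.075),"knob disc",f(133,159,.083),"bar top",f(131,137,.111),f(129,197,.111),"ticks",f(89,160,.075),f(178,154,.075),"stud",f(104,188,.077))
E
```

```text
disc [0.5329 0.1401 0.075 ] knob disc [0.5318 0.1396 0.083 ] bar top [0.5069 0.1405 0.111 ] [0.55   0.1371 0.111 ] ticks [0.5342 0.105  0.075 ] [0.5316 0.1741 0.075 ] stud [0.5573 0.1153 0.077 ]
```

```bash
python3 -m inch '[[40,[0,-12,3],[2.5,0,0]],[40,[25,0,0],[0,0,0]],[40,[20,0,0],[0,0,0]],[40,[4,0,0],[0,0,0]],[0,[0,0,0],[0,0,0]],[0,[0,0,0],[0,0,0]],[0,[0,0,0],[0,0,0]],[0,[0,0,0],[0,0,0]]]' 12
python3 - <<'E'
from h import *
o=get_obs();print(o["ft_force"],o["moment"],R.from_quat(o["tool_rot"]).as_matrix().round(3),o["grip_width"])
E
```

```text
time: 5.28
position: [0.5396, 0.1359, 0.0982]
tool_rot: [0.032, 0.696, -0.028, 0.717]
ft_force: [1.1, -0.6, -0.6]
grip_width: 0.0078
[ 1.11901962 -0.55324345 -0.61876921] [ 0.01680595  0.06829412 -0.00328489] [[ 0.03   0.085  0.996]
 [ 0.005  0.996 -0.085]
 [-1.     0.007  0.03 ]] 0.007807841414307543
```

```bash
python3 -m inch '[[0,[0,0,0],[0,0,0]],[0,[0,0,0],[0,0,0]]]'
python3 - <<'E'
from h import *
P=imaging.camera_params("wrist");a=imaging.camera("wrist");save(a[100:400,80:480],"w2.png")
E
```

```text
time: 5.52
position: [0.5397, 0.136, 0.0985]
tool_rot: [0.032, 0.695, -0.028, 0.717]
ft_force: [0.6, 0.0, -0.3]
grip_width: 0.0009
```

View pics/w2.png

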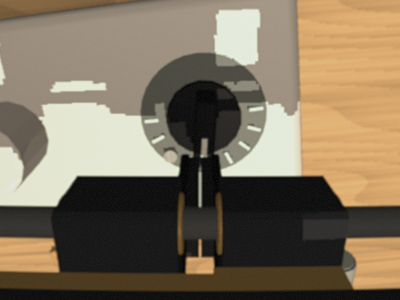

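The fingers closed beyond the bar's end without touching it. The scale disc is centred near (283,212) and the finger tips show around (280,262).

```bash
python3 - <<'E'
from h import *
P=imaging.camera_params("wrist");o=get_obs();p=o["position"]
f=lambda u,v,z:onz("wrist",(80+u,100+v),z,P).round(4)
print(P["xyz"],"tcp px in crop",proj("wrist",p,P)-[80,100])
T=R.from_quat(o["tool_rot"]).as_matrix()
print("grasp pt px",proj("wrist",p-.019*T[:,0],P)-[80,100])
for z in (.075,): print("disc",f(203,112,z),"left/right rim",f(141,112,z),f(267,112,z),"far/near",f(203,52,z),f(203,172,z))
print("bar top",f(205,90,.111),f(203,152,.111), "stud",f(170,157,.078),"black disc",f(166,115,.083),f(242,115,.083))
for t,z in (("dial_grip",.103),("pointer",.083),("stud",.075)):
  for d in imaging.tip_of("wrist",t): print(t,np.round(d["pixel"],1),round(d["confidence"],2),onz("wrist",d["pixel"],z,P).round(4))
imaging.camera("scene")
for t in ("dial_grip","stud","neck"):
  print(t,[d["pixel"] for d in imaging.tip_of("scene",t)][:2])
for z in (.103,): print("scene dialgrip",onz("scene",(304.5,173),z))
print("scene stud",onz("scene",(305.7,190.1),.075),"neck",onz("scene",(274.3,196),.075))
E
```

```text
[0.45100869 0.14250678 0.29716108] tcp px in crop [198.84590275 145.35823707]
grasp pt px [198.77927356 158.58265183]
disc [0.527  0.1399 0.075 ] left/right rim [0.5235 0.0999 0.075 ] [0.5306 0.1814 0.075 ] far/near [0.4882 0.1431 0.075 ] [0.5704 0.1364 0.075 ]
bar top [0.5024 0.1424 0.111 ] [0.5384 0.1384 0.111 ] stud [0.5557 0.1154 0.078 ] black disc [0.5242 0.1168 0.083 ] [0.5283 0.1642 0.083 ]
dial_grip [283.8 232.1] 0.97 [0.5296 0.1397 0.103 ]
pointer [282.2 252.7] 0.84 [0.552  0.1372 0.083 ]
stud [248.  251.9] 0.83 [0.5532 0.1141 0.075 ]
dial_grip [[307.0, 174.6]]
stud [[303.5, 190.3]]
neck [[269.7, 196.8]]
scene dialgrip [0.51686624 0.13799237 0.103     ]
scene stud [0.55888691 0.11821711 0.075     ] neck [0.5359268 0.0223599 0.075    ]
```

```bash
python3 - <<'E'
from h import *
a=imaging.camera("wrist");c=a[190:290,220:350].astype(float);c=255*(c/255)**.5
w=cv2.resize(c.astype(np.uint8),None,fx=4,fy=4,interpolation=cv2.INTER_CUBIC)
b=imaging.camera("scene")[120:220,240:350].astype(float);b=cv2.resize((255*(b/255)**.5).astype(np.uint8),(440,400),interpolation=cv2.INTER_CUBIC)
save(np.hstack([w[:, :360+0],b]),"w3.png")
o=get_obs();p=o["position"];print(proj("scene",p)-[240,120])
E
```

```text
[67.79259367 58.75381017]
```

View pics/w3.png

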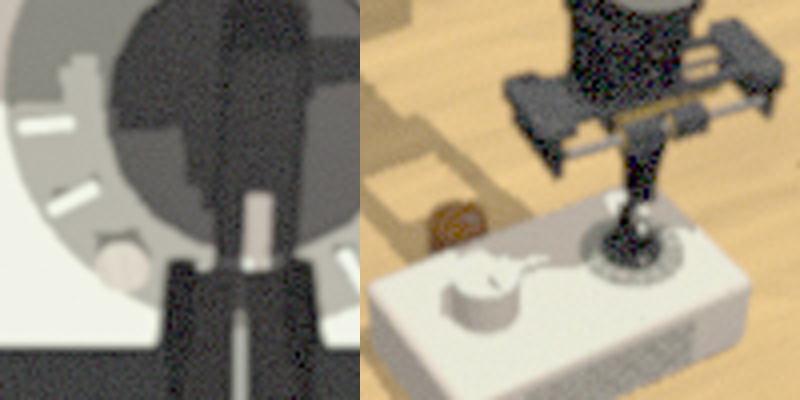

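The gamma-lifted crops show the shut finger tips just above the bar's end, not straddling it. They appear about 15 mm higher than the reported TCP. I'll open, straighten the tool, centre it and go down in small steps while watching the force.

```bash
python3 -m inch '[[40,[0,0,0],[0,0,0]],[40,[-4,2,-6],[0,1,0]],[40,[-4,2,-6],[0,0.7,0]],[40,[0,0,0],[0,0,0]],[40,[0,0,0],[0,0,0]]]' 12
python3 - <<'E'
from h import *
o=get_obs();p=o["position"];print(o["ft_force"],R.from_quat(o["tool_rot"]).as_matrix().round(3),o["grip_width"])
a=imaging.camera("wrist")[190:290,220:350].astype(float);b=imaging.camera("scene")[120:220,240:350].astype(float)
g=lambda c,s:cv2.resize((255*(c/255)**.5).astype(np.uint8),s,interpolation=cv2.INTER_CUBIC)
save(np.hstack([g(a,(400,308)),g(b,(400,364))[:308]]),"w4.png");print(proj("scene",p)-[240,120],proj("wrist",p)-[220,190])
E
```

```text
time: 6.65
position: [0.5271, 0.1414, 0.107]
tool_rot: [0.033, 0.707, -0.027, 0.706]
ft_force: [1.0, 0.3, 0.4]
grip_width: 0.0377
[0.98411718 0.27345873 0.42647804] [[-0.001  0.085  0.996]
 [ 0.008  0.996 -0.085]
 [-1.     0.007 -0.001]] 0.03767643375815973
[67.2900792  53.63602584] [58.94510395 55.42814588]
```

View pics/w4.png

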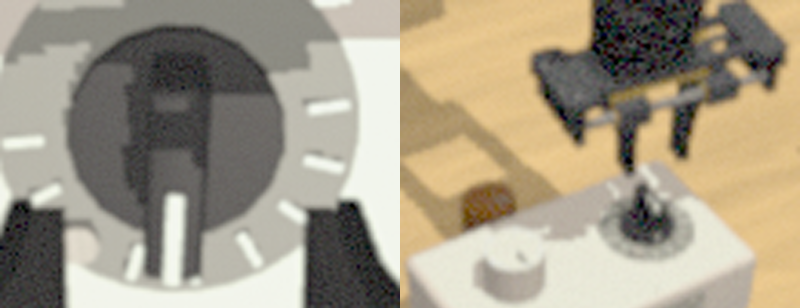

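```bash
python3 -m inch '[[40,[12,0,0],[0,0,0]],[40,[8,0,0],[0,0,0]],[40,[0,0,0],[0,0,0]]]' 12;  python3 -m inch '[[40,[6,0,0],[0,0,0]],[40,[0,0,0],[0,0,0]]]'
```

```text
time: 7.12
position: [0.5266, 0.1413, 0.0848]
tool_rot: [0.033, 0.707, -0.027, 0.706]
ft_force: [0.0, -0.6, 0.3]
grip_width: 0.04
time: 7.38
position: [0.5265, 0.1413, 0.0781]
tool_rot: [0.033, 0.708, -0.028, 0.705]
ft_force: [1.0, 1.0, -0.4]
grip_width: 0.0401
```

```bash
python3 -m inch '[[0,[0,0,0],[0,0,0]],[0,[0,0,0],[0,0,0]],[0,[0,0,0],[0,0,0]],[0,[0,0,0],[0,0,0]],[0,[0,0,0],[0,0,0]]]' 12
```

```text
time: 8.0
position: [0.5271, 0.1414, 0.0787]
tool_rot: [0.033, 0.707, -0.027, 0.706]
ft_force: [0.3, -0.1, -0.0]
grip_width: 0.0022
```

```bash
python3 - <<'E'
from h import *
o=get_obs();p=o["position"];print(o["ft_force"],o["grip_width"])
a=imaging.camera("wrist")[150:290,200:360].astype(float);b=imaging.camera("scene")[120:220,250:350].astype(float)
g=lambda c,s:cv2.resize((255*(c/255)**.5).astype(np.uint8),s,interpolation=cv2.INTER_CUBIC)
save(np.hstack([g(a,(400,350)),g(b,(400,400))[:350]]),"w5.png");print(proj("scene",p)-[250,120],proj("wrist",p)-[200,150])
E
```

```text
[ 0.26756061 -0.13886559 -0.01925187] 0.0022278835975610024
[56.71193299 60.48424082] [78.84509499 95.33411174]
```

View pics/w5.png

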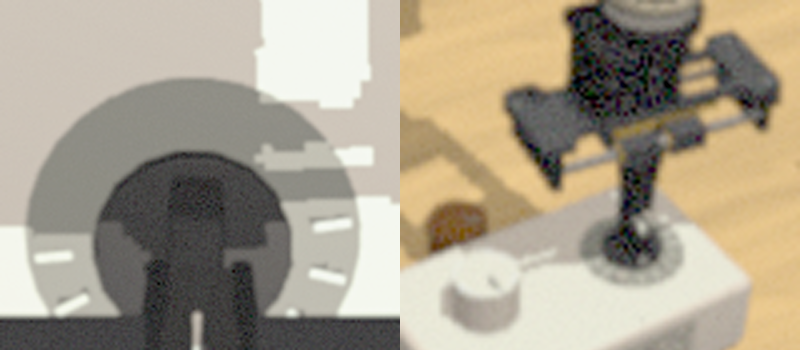

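```bash
python3 -m inch '[[0,[0,0,0],[0,0,0]],[0,[0,0,0],[0,0,0]],[0,[0,0,0],[0,0,0]]]' 12; python3 -m inch '[[0,[0,0,0],[6,0,0]],[0,[0,0,0],[6,0,0]],[0,[0,0,0],[0,0,0]]]'
python3 - <<'E'
from h import *
o=get_obs();print(o["ft_force"],o["moment"],o["grip_width"],R.from_quat(o["tool_rot"]).as_matrix().round(3))
P=imaging.camera_params("wrist");a=imaging.camera("wrist")
for t,z in (("dial_grip",.103),("pointer",.083),("stud",.075)):
  for d in imaging.tip_of("wrist",t): print(t,np.round(d["pixel"],1),round(d["confidence"],2),onz("wrist",d["pixel"],z,P).round(4))
save(a,"w6full.png")
a=a[150:290,200:360].astype(float)
save(cv2.resize((255*(a/255)**.5).astype(np.uint8),(640,560),interpolation=cv2.INTER_CUBIC),"w6.png")
E
```

```text
time: 8.48
position: [0.5271, 0.1414, 0.0787]
tool_rot: [0.033, 0.707, -0.027, 0.706]
ft_force: [-1.0, -0.1, -0.3]
grip_width: 0.0001
time: 8.85
position: [0.527, 0.1414, 0.0786]
tool_rot: [0.108, 0.7, -0.103, 0.698]
ft_force: [1.5, -0.6, -0.4]
grip_width: 0.0004
[ 1.52881275 -0.58618614 -0.35564043] [-0.0306825   0.03597388 -0.03268211] 0.0004215704231794536 [[-0.001  0.295  0.955]
 [ 0.007  0.955 -0.295]
 [-1.     0.007 -0.003]]
dial_grip [274.7 268.2] 0.87 [0.5294 0.1381 0.103 ]
```

View pics/w6.png

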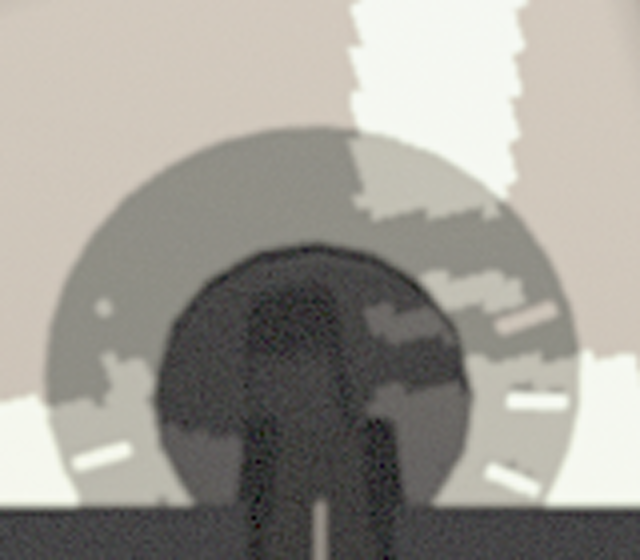

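The ticks have turned relative to the camera while the bar stays between the fingers, so the dial is turning with the gripper, although the opening reads near 0. About 26° remain.

```bash
python3 -m inch '[[0,[0,0,0],[9,0,0]],[0,[0,0,0],[9,0,0]],[0,[0,0,0],[7.5,0,0]],[0,[0,0,0],[0,0,0]]]'
python3 - <<'E'
from h import *
o=get_obs();T=R.from_quat(o["tool_rot"]).as_matrix();print(o["moment"],o["grip_width"],np.arctan2(T[0,1],T[0,2]),T[:,0])
E
```

```text
time: 9.55
position: [0.527, 0.1414, 0.0787]
tool_rot: [0.263, 0.659, -0.258, 0.656]
ft_force: [0.3, 0.6, 1.0]
grip_width: 0.0004
[-0.07457733  0.02956729  0.02895098] 0.0004118174175498146 0.7544465430046313 [-0.00123198  0.00736255 -0.99997214]
```

```bash
python3 -m inch '[[30,[0,0,0],[0,0,0]],[30,[0,0,0],[0,0,0]],[30,[0,0,0],[0,0,0]],[35,[-35,0,0],[0,0,0]],[60,[-40,0,0],[0,0,0]],[60,[-20,0,-20],[0,0,0]],[60,[0,0,0],[0,0,0]]]'
python3 - <<'E'
from h import *
o=get_obs();P=imaging.camera_params("wrist");a=imaging.camera("wrist");save(a,"w7full.png")
px={}
for t,z in (("dial_grip",.103),("pointer",.083),("stud",.075),("neck",.075),("cap",.075)):
  for d in imaging.tip_of("wrist",t): print(t,np.round(d["pixel"],1),round(d["confidence"],2),onz("wrist",d["pixel"],z,P).round(4)); px.setdefault(t,d["pixel"])
c=np.array(px.get("dial_grip",[260,230])).astype(int);print(c)
u,v=c[0]-70,c[1]-50;print("crop",u,v)
save(cv2.resize((255*(a[v:v+100,u:u+140]/255.)**.6).astype(np.uint8),(784,560),interpolation=cv2.INTER_CUBIC),"w7.png")
E
```

```text
time: 10.42
position: [0.5121, 0.1542, 0.1757]
tool_rot: [0.26, 0.66, -0.256, 0.656]
ft_force: [-0.3, 0.2, 0.9]
grip_width: 0.0557
dial_grip [277.7 237.8] 0.69 [0.5278 0.1378 0.103 ]
pointer [298.6 248.4] 0.75 [0.5531 0.1393 0.083 ]
pointer [277.3 261.2] 0.63 [0.5493 0.1173 0.083 ]
stud [277.8 261. ] 0.67 [0.5521 0.1153 0.075 ]
cap [133.  164.1] 0.66 [0.4039 0.0862 0.075 ]
[277 237]
crop 207 187
```

View pics/w7.png

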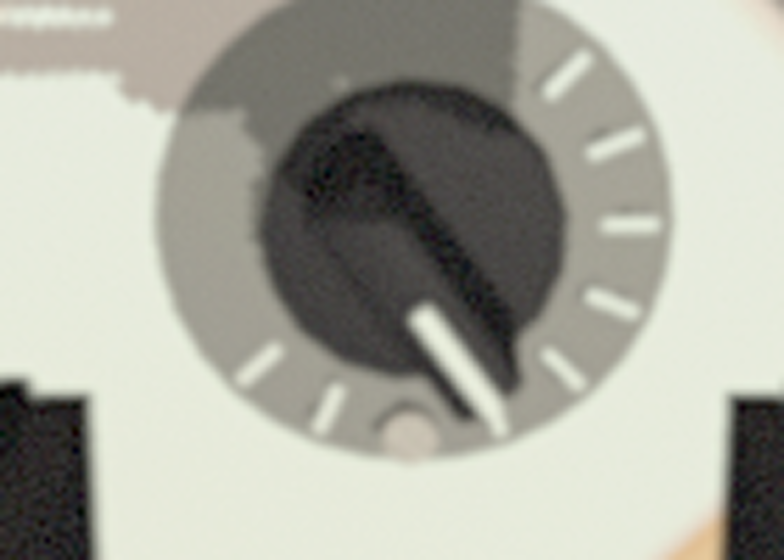

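The stud is at about (410,435) in the crop and the pointer at (500,430), near the 0.4 tick, so the dial only followed part of the turn. Together with the opening of 0, this means the tips were only rubbing on the bar's top. They sit about 30 mm higher than the reported TCP. I'll measure the tip offset and the bar angle.

```bash
python3 - <<'E'
from h import *
P=imaging.camera_params("wrist");o=get_obs();p=o["position"];T=R.from_quat(o["tool_rot"]).as_matrix()
f=lambda u,v,z:onz("wrist",(207+(u+.5)/5.6-.5,187+(v+.5)/5.6-.5),z,P)
ang=lambda v:-np.arctan2(v[1],v[0])
D=f(413,205,.075);D2=f(413,230,.083);S=f(410,437,.079);print("disc",D.round(4),D2.round(4),"stud",S.round(4),ang(S-D))
print("line",ang(f(490,408,.111)-f(420,312,.111)), "tip",ang(f(497,428,.083)-D2),f(497,428,.083)-D2,"axis-bar",f(420,312,.111).round(4))
for n,q in (("tick+1.2",(328,410)),("1.6",(260,365)),("0",(565,370)),("-.4",(613,303)),("-.8",(630,224)),("-1.2",(615,145)),("-1.6",(568,75))): print(n,ang(f(*q,.075)-D).round(3),np.linalg.norm((f(*q,.075)-D)[:2]).round(4))
print("tool yaw",np.arctan2(T[0,1],T[0,2]))
# finger inner tips
for q in ((85,395),(730,397)):
  oo,d=ray("wrist",(207+q[0]/5.6,187+q[1]/5.6),P); a=T.T@(oo-p);b=T.T@d
  for zz in (-.0095,0,.0095): print(q,zz,(a+b*(zz-a[2])/b[2]).round(4))
E
```

```text
disc [0.5255 0.1411 0.075 ] [0.5265 0.1401 0.083 ] stud [0.5527 0.1151 0.079 ] 0.7623482607269654
line 0.15117879425378436 tip 0.36793808375993187 [ 0.03303566 -0.01273501  0.        ] axis-bar [0.5289 0.1392 0.111 ]
tick+1.2 1.125 0.0373
1.6 1.487 0.0363
0 0.031 0.0369
-.4 -0.344 0.0356
-.8 -0.729 0.034
-1.2 -1.124 0.0327
-1.6 -1.544 0.0316
tool yaw 0.7504494983958593
(85, 395) -0.0095 [-0.0384 -0.0281 -0.0095]
(85, 395) 0 [-0.0174 -0.0318  0.    ]
(85, 395) 0.0095 [ 0.0036 -0.0354  0.0095]
(730, 397) -0.0095 [-0.0388  0.0283 -0.0095]
(730, 397) 0 [-0.0178  0.0319  0.    ]
(730, 397) 0.0095 [0.0032 0.0356 0.0095]
```

The line's angle relative to the ticks shows the dial is still near 0.1, so it was barely moved. The finger tips are 33–38 mm behind the reported TCP. I'll turn back to match the bar and go lower this time.

```bash
python3 -m inch '[[40,[10,0,0],[-9.5,0,0]],[40,[10,0,0],[-9.5,0,0]],[40,[10,0,0],[-9.5,0,0]],[40,[10,0,0],[-8,0,0]],[40,[5,-12,17],[0,0,0]],[40,[5,0,0],[0,0,0]],[40,[0,0,0],[0,0,0]]]'
python3 - <<'E'
from h import *
o=get_obs();P=imaging.camera_params("wrist");T=R.from_quat(o["tool_rot"]).as_matrix();print(T.round(3),np.arctan2(T[0,1],T[0,2]))
E
```

```text
time: 11.6
position: [0.5284, 0.1366, 0.1164]
tool_rot: [0.037, 0.711, -0.034, 0.701]
ft_force: [0.1, 0.1, 0.2]
grip_width: 0.04
[[-0.015  0.1    0.995]
 [ 0.006  0.995 -0.1  ]
 [-1.     0.004 -0.015]] 0.10025317443287957
```

```bash
python3 -m inch '[[40,[15,3,0],[1,-0.9,0]],[40,[12,0,0],[0,0,0]],[40,[0,0,0],[0,0,0]]]' 12; python3 -m inch '[[40,[10,0,0],[0,0,0]],[40,[6,0,0],[0,0,0]],[40,[0,0,0],[0,0,0]]]' ;python3 -m inch '[[40,[6,0,0],[0,0,0]],[40,[5,0,0],[0,0,0]],[40,[0,0,0],[0,0,0]]]' 
```

```text
time: 11.98
position: [0.5295, 0.1396, 0.0893]
tool_rot: [0.044, 0.705, -0.041, 0.707]
ft_force: [-0.0, 0.1, 0.2]
grip_width: 0.0399
time: 12.35
position: [0.5304, 0.1397, 0.073]
tool_rot: [0.044, 0.704, -0.041, 0.707]
ft_force: [-0.3, 1.2, 0.1]
grip_width: 0.04
time: 12.72
position: [0.5307, 0.1398, 0.0615]
tool_rot: [0.044, 0.704, -0.041, 0.708]
ft_force: [0.4, 0.0, -0.1]
grip_width: 0.0402
```

```bash
python3 -m inch '[[40,[5,0,0],[0,0,0]],[40,[0,0,0],[0,0,0]],[0,[0,0,0],[0,0,0]],[0,[0,0,0],[0,0,0]],[0,[0,0,0],[0,0,0]],[0,[0,0,0],[0,0,0]],[0,[0,0,0],[0,0,0]],[0,[0,0,0],[0,0,0]]]' 12
python3 - <<'E'
from h import *
o=get_obs();print(o["ft_force"],o["moment"])
E
```

```text
time: 13.72
position: [0.5311, 0.1395, 0.0565]
tool_rot: [0.044, 0.704, -0.041, 0.708]
ft_force: [0.2, -0.7, -0.4]
grip_width: 0.0119
[ 0.21503462 -0.74269679 -0.41897312] [-0.04853693 -0.02080513 -0.03065579]
```

Gripped at 11.9 mm, the bar's width. Now turning.

```bash
python3 -m inch '[[0,[0,0,0],[0,0,0]],[0,[0,0,0],[9,0,0]],[0,[0,0,0],[9,0,0]],[0,[0,0,0],[9,0,0]],[0,[0,0,0],[9,0,0]],[0,[0,0,0],[0,0,0]],[0,[0,0,0],[0,0,0]]]' 20
python3 - <<'E'
from h import *
o=get_obs();T=R.from_quat(o["tool_rot"]).as_matrix();print(o["moment"],np.arctan2(T[0,1],T[0,2]),T[:,0])
E
```

```text
time: 14.6
position: [0.5307, 0.1387, 0.0565]
tool_rot: [0.265, 0.655, -0.262, 0.658]
ft_force: [0.6, -0.8, -1.1]
grip_width: 0.0117
[-0.20122713 -0.01405925 -0.03906404] 0.7627285733328595 [ 0.00533638  0.00214084 -0.99998347]
```

```bash
python3 -m inch '[[35,[0,0,0],[0,0,0]],[35,[0,0,0],[0,0,0]],[35,[0,0,0],[0,0,0]],[35,[-30,0,0],[0,0,0]],[60,[-45,0,0],[0,0,0]],[60,[-25,0,-10],[0,0,0]],[60,[0,0,0],[0,0,0]]]'
cat > m.py <<'E'
from h import *
from scipy.optimize import least_squares
P=imaging.camera_params("wrist");o=get_obs();a=imaging.camera("wrist")
import sys; save(a,sys.argv[1])
T=R.from_quat(o["tool_rot"]).as_matrix();print(o["position"],np.arctan2(T[0,1],T[0,2]))
for t,z in (("dial_grip",.103),("pointer",.083),("stud",.075)):
  for d in imaging.tip_of("wrist",t): print(t,np.round(d["pixel"],1),round(d["confidence"],2),onz("wrist",d["pixel"],z,P).round(4))
g=cv2.cvtColor(a,cv2.COLOR_RGB2GRAY).astype(float)
# rectified top-down maps at two heights around dial, 0.2mm/px
for n,z in (("lo",.075),("hi",.111)):
  s=np.arange(-45,45,.2)/1000;X,Y=np.meshgrid(s,s)  # cols: -y world, rows: -x => up=+x
  W=np.stack([.528-Y,.140-X,np.full_like(X,z)],-1).reshape(-1,3)
  px=np.array([proj("wrist",w,P) for w in W]).reshape(*X.shape,2).astype(np.float32)
  im=cv2.remap(a,px[...,0],px[...,1],cv2.INTER_CUBIC); save(im,n+sys.argv[1])
E
python3 m.py w8.png; python3 - <<'E'
import cv2,numpy as np
l=cv2.imread("pics/low8.png");h=cv2.imread("pics/hiw8.png");print(l.shape)
x=np.hstack([l,h]);x=(255*(x/255.)**.7).astype(np.uint8)
for k in (0,450): 
  for t in range(0,450,50): cv2.line(x,(k+t,0),(k+t,8),(0,0,255),1);cv2.line(x,(k,t),(k+8,t),(0,0,255),1)
cv2.imwrite("pics/w8b.png",cv2.resize(x,(800,400)))
E
```

```text
time: 15.48
position: [0.5227, 0.1458, 0.1585]
tool_rot: [0.264, 0.656, -0.261, 0.658]
ft_force: [-0.3, 0.3, -1.0]
grip_width: 0.0557
[0.52269559 0.14583673 0.15848874] 0.7593109293504161
dial_grip [276.5 228.5] 0.8 [0.5279 0.1381 0.103 ]
dial_grip [276.1 253.5] 0.56 [0.5424 0.1237 0.103 ]
pointer [280.5 246. ] 0.65 [0.5464 0.1249 0.083 ]
stud [274.9 255.3] 0.83 [0.5518 0.1133 0.075 ]
(450, 450, 3)
```

View pics/w8b.png

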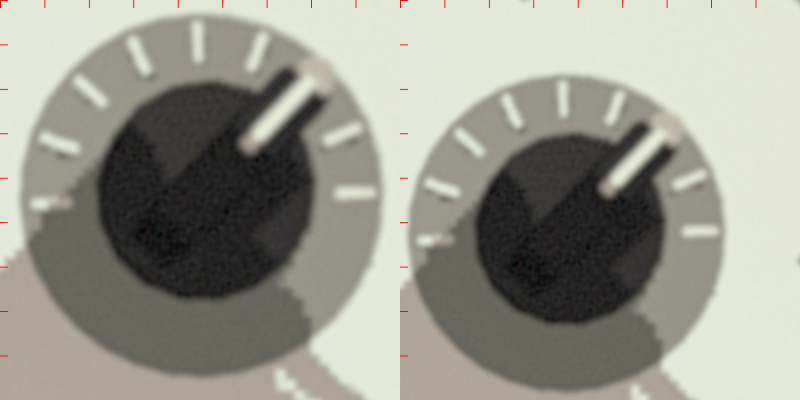

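In the two rectified maps (z = 75 mm on the left, bar-top height on the right), the pointer line runs from (250,145) to (315,75) straight into the stud at (313,72). Both are at about 0.73 from the same centre, so the dial is set. The ±1.6 ticks give a unit yaw of 0.034, which puts the cap's axis near (0.533, 0.0105).

```bash
python3 -m inch '[[80,[-10,-30,33],[0,0,0]],[87,[0,-30,33],[0,0,0]],[87,[0,-31,34],[0,0,0]],[87,[0,0,0],[0,0,0]],[87,[0,0,0],[0,0,0]]]'
python3 - <<'E'
from h import *
o=get_obs();P=imaging.camera_params("wrist");T=R.from_quat(o["tool_rot"]).as_matrix();a=imaging.camera("wrist");save(a,"w9.png")
print(o["q"].round(2),T.round(3),np.arctan2(T[0,1],T[0,2]))
for d in imaging.tip_of("wrist","cap"): print(np.round(d["pixel"],1),round(d["confidence"],2),onz("wrist",d["pixel"],.075,P).round(4))
for d in imaging.cut_out("wrist","cap"): 
  m=d["pixels"];print(np.round(d["box"]),m.sum(),round(d["confidence"],2))
X=np.array([.533,.0105,.113]);print("pred captop px",proj("wrist",X,P), "rim",proj("wrist",X-[0,0,.038],P))
g=cv2.cvtColor(a,cv2.COLOR_RGB2GRAY);print(P["xyz"])
c=cv2.HoughCircles(cv2.GaussianBlur(g,(0,0),1),cv2.HOUGH_GRADIENT,1.5,30,param1=80,param2=25,minRadius=25,maxRadius=70);print(None if c is None else c[0][:4])
if c is not None:
  for q in c[0][:4]: print(onz("wrist",q[:2],.113,P).round(4))
E
```

```text
time: 16.3
position: [0.5285, 0.0068, 0.1581]
tool_rot: [0.262, 0.662, -0.263, 0.651]
ft_force: [0.3, 1.0, 0.1]
grip_width: 0.0865
[-0.2   0.44  1.69  0.    1.03 -1.01] [[-0.014  0.688  0.725]
 [ 0.004  0.725 -0.689]
 [-1.    -0.007 -0.013]] 0.7595053374349187
[284.8 207.8] 0.71 [0.5309 0.0096 0.075 ]
[217.9  50.9] 0.65 [0.4101 0.0559 0.075 ]
[166.1 243.9] 0.55 [ 0.4848 -0.0855  0.075 ]
[288. 218.  73.  78.] 4280 0.75
[150. 256.  86.  86.] 4597 0.72
[215.  42.  64.  71.] 3360 0.66
pred captop px [288.13026728 223.30852388] rim [287.40326141 208.85025635]
[0.47114784 0.06309044 0.36048999]
[[410.25      86.25      53.050003]
 [287.25     210.75      31.      ]
 [212.25      41.25      32.5     ]
 [122.25     120.75      64.15    ]]
[0.5192 0.1324 0.113 ]
[0.5257 0.0165 0.113 ]
[0.4118 0.0584 0.113 ]
[ 0.4036 -0.021   0.113 ]
```

```bash
python3 -m inch '[[87,[25,5,1],[0,-0.7,0]],[87,[25,0,0],[0,0,0]],[87,[0,0,0],[0,0,0]]]'; python3 -m inch '[[87,[20,0,0],[0,0,0]],[87,[15,0,0],[0,0,0]],[87,[0,0,0],[0,0,0]]]'
```

```text
time: 16.82
position: [0.5331, 0.0139, 0.1082]
tool_rot: [0.258, 0.658, -0.262, 0.658]
ft_force: [-0.7, 0.2, -0.6]
grip_width: 0.0873
time: 17.2
position: [0.5351, 0.0153, 0.0747]
tool_rot: [0.257, 0.657, -0.26, 0.66]
ft_force: [0.2, -0.3, 0.1]
grip_width: 0.0869
```

```bash
python3 -m inch '[[87,[10,-5.5,1],[0,0,0]],[87,[10,0,0],[0,0,0]],[87,[4,0,0],[0,0,0]],[87,[0,0,0],[0,0,0]]]';  python3 -m inch '[[0,[0,0,0],[0,0,0]],[0,[0,0,0],[0,0,0]],[0,[0,0,0],[0,0,0]],[0,[0,0,0],[0,0,0]],[0,[0,0,0],[0,0,0]],[0,[0,0,0],[0,0,0]],[0,[0,0,0],[0,0,0]]]' 10
python3 -c "
from h import *
o=get_obs();print(o['ft_force'],o['moment'])"
```

```text
time: 17.7
position: [0.5332, 0.0098, 0.0506]
tool_rot: [0.257, 0.656, -0.26, 0.661]
ft_force: [-0.1, -0.7, -1.1]
grip_width: 0.0872
time: 18.58
position: [0.5339, 0.0098, 0.0512]
tool_rot: [0.258, 0.655, -0.26, 0.661]
ft_force: [-0.2, 0.1, 0.2]
grip_width: 0.05
[-0.24020628  0.12069793  0.22238404] [-0.00092811 -0.02431775  0.03510505]
```

Gripped at 50 mm with almost no side force. I'll try counter-clockwise first with a 20 N grip.

```bash
python3 -m inch '[[0,[0,0,0],[0,0,0]],[0,[0,0,0],[0,0,0]],[0,[0,0,0],[-5,0,0]],[0,[0,0,0],[-5,0,0]]]' 20
python3 -c "
from h import *
o=get_obs();T=R.from_quat(o['tool_rot']).as_matrix();print(o['ft_force'],o['moment'],np.arctan2(T[0,1],T[0,2]))"
```

```text
time: 19.08
position: [0.5336, 0.0099, 0.0512]
tool_rot: [0.199, 0.676, -0.201, 0.681]
ft_force: [-1.9, 0.3, 1.5]
grip_width: 0.0502
[-1.85043216  0.25336769  1.48526348] [-0.03291996  0.35950314 -0.84827614] 0.57302679092108
```

A resisting moment of 0.85 N m after 0.18 rad is the hard stop. I'll try clockwise.

```bash
python3 -m inch '[[0,[0,0,0],[6,0,0]],[0,[0,0,0],[6,0,0]],[0,[0,0,0],[6,0,0]],[0,[0,0,0],[6,0,0]]]' 20
python3 -c "
from h import *
o=get_obs();T=R.from_quat(o['tool_rot']).as_matrix();print(o['ft_force'],o['moment'],np.arctan2(T[0,1],T[0,2]))"
python3 -m inch '[[0,[0,0,0],[6,0,0]],[0,[0,0,0],[6,0,0]]]' 20
python3 -c "
from h import *
o=get_obs();T=R.from_quat(o['tool_rot']).as_matrix();print(o['ft_force'],o['moment'],np.arctan2(T[0,1],T[0,2]))"
```

```text
time: 19.58
position: [0.534, 0.0097, 0.0513]
tool_rot: [0.34, 0.617, -0.341, 0.623]
ft_force: [0.5, -0.2, -0.5]
grip_width: 0.0495
[ 0.50721424 -0.15223507 -0.50051075] [-0.09370859  0.01632828  0.0178141 ] 1.005192053273666
time: 19.82
position: [0.5342, 0.0095, 0.0513]
tool_rot: [0.405, 0.576, -0.406, 0.583]
ft_force: [0.3, 0.0, -0.0]
grip_width: 0.0499
[ 0.33366295  0.02599142 -0.00925723] [-0.13634918 -0.00775566  0.01081571] 1.221593169525932
```

Clockwise turns freely, so the thread is reverse. I'll continue to about 1.25 rad.

```bash
python3 -m inch '[[0,[0,0,0],[8,0,0]],[0,[0,0,0],[8,0,0]],[0,[0,0,0],[8,0,0]],[0,[0,0,0],[8,0,0]],[0,[0,0,0],[8,0,0]],[0,[0,0,0],[0,0,0]]]' 20
python3 -c "
from h import *
o=get_obs();T=R.from_quat(o['tool_rot']).as_matrix();print(o['ft_force'],o['moment'],np.arctan2(T[0,1],T[0,2]),T[:,0])"
python3 -m inch '[[0,[-3,0,0],[0,0,0]],[0,[-3,0,0],[0,0,0]]]' 20
```

```text
time: 20.58
position: [0.5347, 0.009, 0.0515]
tool_rot: [0.585, 0.396, -0.583, 0.403]
ft_force: [-0.7, -0.4, 0.4]
grip_width: 0.05
[-0.70675872 -0.3676816   0.39009244] [-0.0339649   0.07000099 -0.01506807] 1.9415103973541017 [ 0.00812646 -0.00660112 -0.99994519]
time: 20.82
position: [0.5343, 0.0091, 0.0575]
tool_rot: [0.584, 0.397, -0.582, 0.404]
ft_force: [-0.5, -0.9, -2.1]
grip_width: 0.0496
```

```bash
python3 -m inch '[[0,[-6,0,0],[0,0,0]],[0,[-8,0,0],[0,0,0]],[0,[-12,0,0],[0,0,0]],[0,[-15,0,0],[0,0,0]],[0,[-20,0,0],[0,0,0]],[0,[-25,0,0],[0,0,0]],[0,[-25,0,0],[0,0,0]],[0,[-15,0,0],[0,0,0]],[0,[0,0,0],[0,0,0]],[0,[0,0,0],[0,0,0]]]' 20
python3 - <<'E'
from h import *
o=get_obs();p=o["position"];print(o["ft_force"],o["grip_width"],o["joint_velocities"].round(3))
for c in ("scene","top","wrist"):
  P=imaging.camera_params(c);a=imaging.camera(c);save(a,"end_"+c+".png")
  for t in ("cap","neck","pointer","stud","dial_grip"):
    print(c,t,[(np.round(d["pixel"],1).tolist(),round(d["confidence"],2)) for d in imaging.tip_of(c,t)][:4])
  r=p.copy();r[2]=.075+(p[2]-.0512);print(c,"expected cap origin px",proj(c,r,P).round(1),"unlifted",proj(c,[.533,.0105,.075],P).round(1))
  for t,z in (("stud",.075),("pointer",.083),("dial_grip",.103)):
    for d in imaging.tip_of(c,t)[:2]: print(t,onz(c,d["pixel"],z,P).round(4))
E
```

```text
time: 22.08
position: [0.5338, 0.01, 0.1949]
tool_rot: [0.585, 0.396, -0.58, 0.406]
ft_force: [-0.5, 0.6, -0.4]
grip_width: 0.0499
[-0.50024903  0.57526663 -0.44347608] 0.04990322175189076 [-0.    -0.011 -0.006  0.001  0.003  0.   ]
scene cap [([222.7, 219.6], 0.91), ([264.5, 182.5], 0.59), ([266.8, 161.8], 0.41)]
scene neck [([267.3, 195.3], 0.61)]
scene pointer [([307.5, 186.7], 0.44)]
scene stud [([305.9, 193.3], 0.85)]
scene dial_grip [([307.8, 174.9], 0.44)]
scene expected cap origin px [270.1 159.5] unlifted [270.3 196.7]
stud [0.571  0.1114 0.075 ]
pointer [0.5557 0.126  0.083 ]
dial_grip [0.5291 0.1423 0.103 ]
top cap [([349.6, 248.1], 0.93), ([280.3, 286.0], 0.59)]
top neck []
top pointer [([252.7, 222.1], 0.54)]
top stud [([251.4, 220.8], 0.64), ([212.7, 144.6], 0.28)]
top dial_grip [([245.5, 228.7], 0.62)]
top expected cap origin px [297.4 225.6] unlifted [297.  229.9]
stud [0.5533 0.1254 0.075 ]
stud [0.7469 0.2312 0.075 ]
pointer [0.5495 0.1213 0.083 ]
dial_grip [0.5315 0.1364 0.103 ]
wrist cap [([279.9, 258.9], 0.77), ([145.5, 181.8], 0.67)]
wrist neck [([276.1, 194.2], 0.81), ([278.0, 261.3], 0.31)]
wrist pointer [([243.2, 64.0], 0.97)]
wrist stud [([250.8, 70.7], 0.72)]
wrist dial_grip [([205.1, 51.9], 0.85)]
wrist expected cap origin px [280.7 262. ] unlifted [276.8 194.4]
stud [0.551  0.1174 0.075 ]
pointer [0.5474 0.1236 0.083 ]
dial_grip [0.5249 0.1396 0.103 ]
```

```bash
python3 -c "
from rig import robot;print(robot.hand_in())"
```

```text
the job is handed in; nothing more can be done
None
```

I set the dial at the stud, then unscrewed the cap and lifted it off. I handed in with the gripper still holding it, at 22 s on the robot clock.

- **Dial:** My first two grasps failed because the finger tips sit about 35 mm higher than the reported TCP. I then went lower, gripped the bar at 11.9 mm and turned it. The last close check, on a rectified picture, put the pointer at about 0.727 and the stud at about 0.734 from the same centre.
- **Cap:** It stopped hard counter-clockwise with a moment of about 0.85 N m, above the 0.3–0.5 N m slip range. It turned freely clockwise (reverse thread) by about 1.2–1.35 rad, then lifted with about 2 N. It is held at a 49.9 mm opening with a 20 N grip. The lower rim is about 140 mm above the unit, and the scene and wrist cameras agree that it is lifted and the neck is bare.

**Checks that disagreed or were not made:**
- In the last wrist picture the networks put the pointer about 0.08 rad from the stud, and in the scene view they placed the stud about 2 cm off. I read both as detection noise, since nothing approached the dial after the close check. By then I had used all 12 pictures, so I could not look again.
- I did not check the vase, flashlight and comb at the end, but the arm never went near them.

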